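# Reload the tube-label unwinder and hold its tensioner back

## Robot

A 6-joint arm with a two-finger parallel gripper is mounted at the origin on the work surface. World frame = base frame: x ahead of the robot, y to its left, z up, the work surface at z = 0. Lengths are in m, angles in degrees, forces in N, time in s.
With the tool pointing down it reaches from about 0.35 to 0.875 m from the base axis. Payload 4.2 kg.
Tool frame: the origin (TCP) lies on the centre line of the jaws, within the pads' length; the fingertips stand 19 mm ahead of it and the grasp point (between the pads) is the TCP; z points along the fingers, y is the line along which they close (so a half turn about z gives the same grasp; the last joint's range is limited). The gripper opens to 87 mm and grips with 3 to 60 N. Pads are 19 mm wide; open, the fingers measure 117 mm over their backs; the gripper's body (75 mm by 190 mm) begins 51 mm behind the grasp point.
Start: joints at [-53.709, 22.042, 0.453, 0, -68.411, -14.817], TCP at [0.229, -0.582, 0.242] pointing down, gripper open.
Joint ranges: [-179.83, 179.83], [-69.29, 118.12], [-61.27, 80.66], [-181.25, 117.63], [-171.15, -9.14], [-177.46, 177.46]. Speed limits (degrees/s): [159.86, 159.86, 180, 180, 180, 180].

## Interface

Orientations are given as a 3x3 rotation matrix whose columns are the frame's x, y, z axes.
In Python, from station import sense, capture, finish_job, search_frame, masks_of gives the robot as it stands.
- The arm moves only by the tool drive_tool, never from a script. Its argument "rows" is a list of rows, each a list of 7 numbers: the opening in per cent of the stroke, from 0 (shut) to 100 (fully open), then the shift along the world's x, y, z in mm, then the turn, a rotation vector about the world's x, y, z in rad. In form: [[fingers, dx, dy, dz, wx, wy, wz], ...]. A call has 1 to 5 rows; each row shifts and turns the commanded pose from where the row before left it; what a row does not reach is not made up. A row lasts 1/12 s, in which the tool goes at most 41.7 mm and 7.16 degrees, less where a joint would pass 70% of its speed; a pose out of reach is approached as far as the arm can. A call is refused whole if a number of a shift passes 41.7 or a number of a turn 0.125, either way. A call with a gripper value outside its range is refused whole. The fingers move at their own pace and stop on an object; the grip force is fixed at half the most. Time passes only in rows, so rows that do not move let the fingers close. It gives the time, the measured TCP pose, the force, the opening and the grip force at its end, in the units of the state.
- sense(): the state, without advancing time (a new reading comes with each control period).
- capture(name): name is "scene" or "top" or "wrist"; returns a dict with "frame" (400x640x3 uint8, red, green, blue), "z_map" (400x640 float32, m along the optical axis (not along the pixel's ray), 0 where there is no reading), "fx", "fy", "cx", "cy" (pixels), "R" (3x3) and "t" (3): a world point X has camera coordinates R X + t; the wrist camera has in their place "T_tool_cam" (4x4, takes a point from camera to tool coordinates, whose origin is the TCP and whose axes are the flange's). Camera axes: x right, y down, z forward; pixel columns grow to the right and rows downward; lengths in m; the calibration is good to about 2 mm. A picture is of the moment at which its call begins: read the wrist's pose just before it.
- finish_job(): hands the job in; it is judged then, once.
Trained networks look in a picture, given as the dict that the camera call returned (one of the last four; its "shot" number tells which), for a name from the list of things; names that differ only in an ending like _2 or _b are one class to them, and where a whole thing is asked for, a point or a joint stands for the part that bears it (a point fixed in the world has none). Each returns a list of dicts, best first, with "p" (0 to 1); they miss things now and then, are a little off and sometimes report something else, mostly with a low value. They report only what shows in the picture. A call takes as long as a camera call.
- search_frame(label, picture): "xy" ([column, row] in pixels, amid what is visible of it).
- masks_of(label, picture): "region" (400x640 bool, what is visible of it) and "xy" ([column, row] in pixels, amid what is visible of it).
The state is a dict: "time_s": time; "joints": joint angles; "joint_velocities": joint speeds; "effort": joint torques, N m; "tcp_pos": TCP position; "ee_rot": TCP orientation; "wrist_force": force on the tool from outside, world axes, zero at the start; "moment": the same for the moment, N m; "gripper_width": opening from 0.0 (shut) to 1.0 (fully open); "gripper_force": force on a finger pad.
Only numpy, scipy, OpenCV 4.12 (cv2) and the standard library are available. Lean on these libraries where they do the work, as an engineer would, in place of code of your own. Each camera call takes 0.05 s, during which the arm holds its last target. There are 200 camera calls.

## Task

Reload the tube-label unwinder: put the full (fat) label roll onto the bare spindle, all the way down, and let go of it. Then push the sprung tensioner arm back by its upright roller until it is past the click of its pawl, but without running it into the end stop, and finish while still holding it pushed back there (it springs home if released), so that a colleague can thread the labels. Leave the nearly used-up roll, the cup, the tube rack and the scanner where they are.

Things in the scene. Friction and masses are not known exactly. Their poses are not given: they have to be found in the camera images.
- label_unit: Label unwinder, fixed: flat grey plate 12 mm thick, x -120..120, y -210..170 mm. Origin on the bench, z up. White housing, top 82 mm above the bench, at y -208..-140. Spindle at (-10, 105), tensioner pivot at (70, -50). Two dark pins 60 mm from the pivot, tops at 36 mm: rest stop on the arm's +y side, end stop on its -y side. Pawl and guide at (70, -86..-133), 30 mm high.
- spindle_seat (a point): Centre of the top face of the grey flange disc (60 mm across) on which the roll sits, 16 mm above the bench, z up. The steel spindle, 20 mm in diameter with a tapered top, rises 50 mm above this point on the same axis.
- label_roll: The full label roll: a plain white paper ring, 56 mm outer diameter, 26 mm bore, 40 mm tall, 55 to 110 g, standing on the bench with its bore upright. Origin at the centre of its underside, z along the bore. Either end may go down.
- tensioner_pivot (a point): Centre of the tensioner arm's pivot at the underside of the arm, 22 mm above the bench; the axis is vertical. The coiled part above it reaches 44 mm above the bench.
- tensioner (a joint): Arm angle (rad) about the vertical pivot: 0 = at rest, arm pointing 150 deg from the unit's +x; grows counter-clockwise from above as it is pushed back, roller going to the unit's -y; end stop 0.95. Spring to 0: 3 N at the roller at 0, 8 N at 0.75. Its tooth meets the pawl at 0.32, crest 0.45 (2 to 3 N more), past it by 0.58. It does not latch: let go, it flies home.
- tensioner_roller (a point): Upright grey roller on the end of the tensioner arm, by which it is pushed: 18 mm diameter, 50 mm tall, axis vertical, 100 mm from the pivot axis, not spinning. This point: centre of its underside on the arm's top, 30 mm above the bench (roller top at 80 mm). The flat arm below lies at 22 to 30 mm, 12 mm wide, its round end 12 mm in radius.
- pawl (a joint): The small sprung brass pawl slider beside the tensioner's hub: its lift (m), 0 when dropped home, 0.0025 on the crest of the tooth. It is back at 0 once the click is passed.
- used_roll: The nearly used-up roll, left alone: thin paper ring, 36 mm outer diameter, 26 mm bore, 40 mm tall, standing. Origin at the centre of its underside.
- specimen_cup: White cup, left alone: 64 mm across the rim, 65 mm tall, mouth up. Origin at the centre of its underside.
- tube_rack: Dark red tube rack with yellow-capped tubes, left alone: 100 x 230 mm (its x by y), 122 mm high with the tubes. Origin at the centre of its underside.
- scanner: Black barcode scanner on a round stand, left alone: foot 110 mm across, 185 mm high, its grip reaching 105 mm from the axis. Origin at the centre of its underside.

How it is judged:
By the outcome, as a careful person would: the job done as asked, in the order asked, and still so for the second after the job is handed in, while the arm keeps its last pose, push and grip.
It also fails if it takes over 48 s, if anything falls off the work surface, if the arm or the gripper's body presses on something with over 40 N, if the wrist force passes 120 N, or if a joint passes its speed limit or range.

## Working session

There is one attempt and no reset: what is moved stays moved. The work goes in short steps, Python scripts to look and compute and a tool call to move; the robot and the scene stay as the last step left them, time stands still between calls to the robot, and variables do not carry over. Pictures are saved under pics/ and viewed, at most 10 in all, crops included, and the job is handed in when it is done.

Besides the shell and the picture viewer there is one more tool, called after ">>>" by a JSON object that holds its "fn" and its "kwargs". drive_tool: Moves the arm, as the interface text tells. Its arguments: {"type":"object","properties":{"rows":{"type":"array"}},"required":["rows"]}

```bash
mkdir -p pics
cat > h.py <<'E'
import numpy as np, cv2
from station import sense, capture, finish_job, search_frame, masks_of
def cloud(c, m=None):
    z=c["z_map"]; ok=z>0
    if m is not None: ok&=m
    v,u=np.nonzero(ok); d=z[v,u]
    P=np.c_[(u-c["cx"])/c["fx"]*d,(v-c["cy"])/c["fy"]*d,d]
    if "R" in c: return (P-c["t"])@np.array(c["R"])
    s=c["state"]; T=np.array(c["T_tool_cam"]); P=P@T[:3,:3].T+T[:3,3]
    return P@np.array(s["ee_rot"]).T+np.array(s["tcp_pos"])
def save(c,n): cv2.imwrite(f"pics/{n}.png",c["frame"][:,:,::-1])
E
python3 - <<'E'
from h import *
np.set_printoptions(precision=4,suppress=True)
for n in ("top","scene"):
    c=capture(n); save(c,n)
    for l in ["label_roll","used_roll","label_unit","tensioner_roller","tensioner","specimen_cup","tube_rack","scanner"]:
        r=masks_of(l,c)
        for q in r[:2]:
            P=cloud(c,q["region"]); 
            if len(P)<5: continue
            print(n,l,round(q["p"],2),np.round(q["xy"]),len(P),np.median(P,0),P.min(0),P.max(0))
s=sense();print(s)
E
```

```text
top label_roll 0.54 [230. 232.] 223 [0.3973 0.2748 0.0383] [ 0.3698  0.2488 -0.0028] [0.4221 0.3025 0.0457]
top used_roll 0.57 [216. 195.] 80 [0.5267 0.316  0.0347] [0.5082 0.3012 0.0038] [0.5421 0.3342 0.0455]
top label_unit 0.88 [329. 182.] 7344 [ 0.5769 -0.0726  0.0131] [ 0.4203 -0.2749 -0.0022] [0.7222 0.1359 0.0897]
top tensioner_roller 0.59 [332. 162.] 215 [ 0.6309 -0.072   0.0328] [ 0.5467 -0.1143  0.0093] [ 0.6696 -0.0438  0.085 ]
top tensioner 0.66 [330. 181.] 7403 [ 0.5769 -0.075   0.0131] [ 0.4237 -0.2804 -0.0059] [0.7205 0.1394 0.0897]
top tensioner 0.47 [331. 162.] 214 [ 0.64   -0.0722  0.033 ] [ 0.5467 -0.1143  0.0122] [ 0.6736 -0.0438  0.085 ]
top specimen_cup 0.76 [197. 156.] 323 [0.6753 0.3984 0.0314] [ 0.6415  0.3571 -0.0036] [0.7003 0.4453 0.0717]
top tube_rack 0.96 [449. 189.] 2343 [ 0.5422 -0.4577  0.0847] [ 0.4853 -0.6312 -0.0064] [ 0.6051 -0.3494  0.1282]
top scanner 0.58 [428. 262.] 1354 [ 0.2961 -0.3727  0.1529] [ 0.2051 -0.5196 -0.0034] [ 0.3588 -0.3123  0.1932]
top scanner 0.37 [227. 235.] 210 [0.3959 0.2751 0.0386] [ 0.3704  0.2488 -0.0028] [0.4219 0.3025 
[... 1026 characters left out ...]
0.1267]
scene scanner 0.77 [330.  80.] 1671 [ 0.286  -0.3675  0.1296] [ 0.091  -0.6331 -0.0057] [ 0.3552 -0.3087  0.192 ]
{'time_s': 0.9, 'joints': array([-53.7085,  22.0404,   0.4517,  -0.0007, -68.4099, -14.8163]), 'joint_velocities': array([-0.0071, -0.0797, -0.0389, -0.0663, -0.0291,  0.0283]), 'effort': array([  0.0005, -39.0455,  18.7623,   4.2243,   0.0155,  -0.    ]), 'tcp_pos': array([ 0.2288, -0.5816,  0.2416]), 'ee_rot': array([[-0.9306, -0.3661,  0.    ],
       [-0.3661,  0.9306, -0.    ],
       [-0.    , -0.    , -1.    ]]), 'wrist_force': array([-0.0882,  0.8638, -0.766 ]), 'moment': array([ 0.0133, -0.0002, -0.0168]), 'gripper_force': 0.0, 'gripper_width': 0.999131780671043}
```

Run:
```python
import cv2
a=cv2.imread("pics/top.png")[110:270,180:480]; b=cv2.imread("pics/scene.png")
cv2.imwrite("pics/topc.png",cv2.resize(a,None,fx=2.6,fy=2.6))
```

```text
(no output)
```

View pics/topc.png

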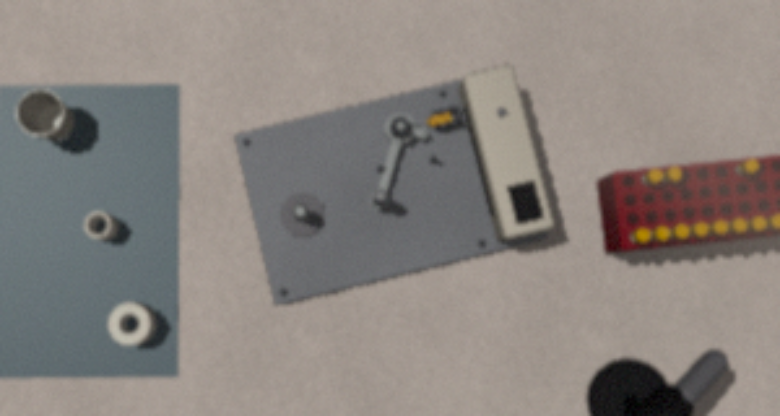

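View pics/scene.png

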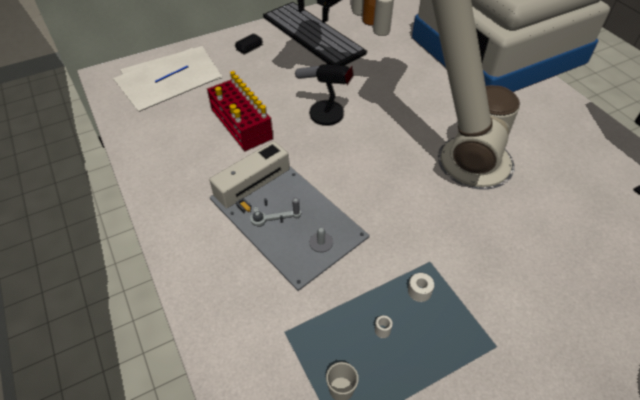

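Top crop: the full roll is at (130,324), used roll (100,225), spindle (303,213), roller (383,200), pivot (400,127) and housing on the right. The scene view agrees. Next I'll fit the unit and roll poses.

```bash
cat >> h.py <<'E'
from scipy.optimize import least_squares
def circ(P,r):
    f=lambda p: np.hypot(P[:,0]-p[0],P[:,1]-p[1])-r
    return least_squares(f,np.median(P[:,:2],0),loss="soft_l1",f_scale=.002).x
def unit(c,m):
    P=cloud(c,m); Q=P[(P[:,2]>.006)&(P[:,2]<.02)]
    g=np.zeros((700,700),np.uint8); 
    ij=np.round((P[P[:,2]>.008][:,:2]-[.3,-.4])*1000).astype(int); ij=ij[((ij>=0)&(ij<700)).all(1)]
    g[ij[:,1],ij[:,0]]=1
    g=cv2.morphologyEx(g,cv2.MORPH_CLOSE,np.ones((9,9))); g=cv2.morphologyEx(g,cv2.MORPH_OPEN,np.ones((15,15)))
    n,l,s,_=cv2.connectedComponentsWithStats(g); k=1+s[1:,4].argmax()
    pts=np.argwhere(l==k)[:,::-1].astype(np.float32)
    rc=cv2.minAreaRect(pts); return np.array(rc[0])/1000+[.3,-.4],np.array(rc[1]),rc[2]
E
python3 - <<'E'
from h import *
np.set_printoptions(precision=4,suppress=True)
for n in ("top","scene"):
    c=capture(n)
    print(n,"unit",unit(c,masks_of("label_unit",c)[0]["region"]))
    q=masks_of("label_roll",c)[0]; P=cloud(c,q["region"]); T=P[P[:,2]>.036]
    print("roll",cv2.minAreaRect((T[:,:2]*1000).astype(np.float32)),T[:,:2].mean(0),np.median(T[:,2]))
    A=cloud(c)
    for nm,x0,y0,z0,z1,R in (("spindle",.575,.04,.03,.07,.05),("roller",.555,-.06,.045,.1,.05)):
        S=A[(np.hypot(A[:,0]-x0,A[:,1]-y0)<R)&(A[:,2]>z0)&(A[:,2]<z1)]
        print(nm,len(S),S.mean(0),S.min(0),S.max(0))
E
```

```text
top unit (array([ 0.5776, -0.0671]), array([239.9068, 377.2316]), 13.352304458618164)
roll ((394.3197326660156, 274.5980529785156), (49.37928771972656, 47.570491790771484), 89.67354583740234) [0.3955 0.2744] 0.03988248551732701
spindle 33 [0.538  0.0497 0.0599] [0.5292 0.0413 0.0326] [0.5486 0.058  0.0688]
roller 27 [ 0.5554 -0.0526  0.0755] [ 0.5483 -0.0603  0.0457] [ 0.5653 -0.0466  0.0845]
scene unit (array([ 0.5743, -0.0642]), array([241.6896, 378.5398]), 13.465209007263184)
roll ((393.7921142578125, 279.81072998046875), (53.452735900878906, 54.749610900878906), 6.1983723640441895) [0.3934 0.2807] 0.039395557232140915
spindle 94 [0.5387 0.0574 0.0524] [0.5285 0.0473 0.0305] [0.5461 0.0634 0.0693]
roller 89 [ 0.5547 -0.0466  0.0682] [ 0.5452 -0.0605  0.0452] [ 0.5623 -0.0397  0.0856]
```

>>> {"fn": "drive_tool", "kwargs": {"rows": [[100, 20, 36, 8, 0, 0, 0.12], [100, 20, 36, 8, 0, 0, 0.12], [100, 20, 36, 0, 0, 0, 0.12], [100, 20, 36, 0, 0, 0, 0.12], [100, 20, 36, 0, 0, 0, 0.12]]}}

```text
time_s: 1.62
tcp_pos: [0.3291, -0.4005, 0.2577]
ee_rot: [[-0.557, -0.831, 0.001], [-0.831, 0.557, -0.0], [-0.0, -0.001, -1.0]]
wrist_force: [1.2, 0.2, -0.5]
gripper_width: 0.999
gripper_force: 0.0
```

>>> {"fn": "drive_tool", "kwargs": {"rows": [[100, 10, 38, 0, 0, 0, 0.12], [100, 10, 38, 0, 0, 0, 0.12], [100, 10, 38, 0, 0, 0, 0.12], [100, 10, 38, 0, 0, 0, 0.12], [100, 10, 38, 0, 0, 0, 0.12]]}}

```text
time_s: 2.03
tcp_pos: [0.3786, -0.2103, 0.2578]
ee_rot: [[0.01, -1.0, 0.001], [-1.0, -0.01, -0.0], [0.0, -0.001, -1.0]]
wrist_force: [0.3, 0.4, -0.3]
gripper_width: 1.003
gripper_force: 0.0
```

>>> {"fn": "drive_tool", "kwargs": {"rows": [[100, 3, 39, 0, 0, 0, 0.12], [100, 3, 39, 0, 0, 0, 0.115], [100, 3, 39, 0, 0, 0, 0], [100, 3, 39, 0, 0, 0, 0], [100, 3, 39, 0, 0, 0, 0]]}}

```text
time_s: 2.45
tcp_pos: [0.3932, -0.0152, 0.258]
ee_rot: [[0.237, -0.972, 0.001], [-0.972, -0.237, 0.0], [-0.0, -0.002, -1.0]]
wrist_force: [1.2, -0.7, -0.2]
gripper_width: 1.006
gripper_force: 0.0
```

>>> {"fn": "drive_tool", "kwargs": {"rows": [[100, 0, 39, -10, 0, 0, 0], [100, 0, 39, -10, 0, 0, 0], [100, 0, 39, -20, 0, 0, 0], [100, 0, 39, -20, 0, 0, 0], [100, 0, 39, -20, 0, 0, 0]]}}

```text
time_s: 2.87
tcp_pos: [0.3932, 0.1743, 0.1803]
ee_rot: [[0.238, -0.971, 0.002], [-0.971, -0.238, 0.001], [-0.001, -0.002, -1.0]]
wrist_force: [1.5, -1.6, 0.5]
gripper_width: 1.0
gripper_force: 0.0
```

>>> {"fn": "drive_tool", "kwargs": {"rows": [[100, 0, 38, -20, 0, 0, 0], [100, 0, 38, -20, 0, 0, 0], [100, 0, 20, 0, 0, 0, 0], [100, 0, 0, 0, 0, 0, 0]]}}

```text
time_s: 3.2
tcp_pos: [0.3938, 0.2695, 0.1406]
ee_rot: [[0.241, -0.971, 0.0], [-0.971, -0.241, -0.001], [0.001, -0.0, -1.0]]
wrist_force: [0.5, -0.3, 0.9]
gripper_width: 1.002
gripper_force: 0.0
```

```bash
cat >> h.py <<'E'
def wrist():
    s=sense(); c=capture("wrist"); c["state"]=s; return c
E
python3 - <<'E'
from h import *
np.set_printoptions(precision=4,suppress=True)
c=wrist(); save(c,"w1"); s=c["state"]; print(s["time_s"],s["tcp_pos"],s["joints"],s["ee_rot"]); print(c["T_tool_cam"])
for q in masks_of("label_roll",c)[:2]:
    P=cloud(c,q["region"]); T=P[abs(P[:,2]-.04)<.006]
    print(q["p"],q["xy"],len(P),cv2.minAreaRect((T[:,:2]*1000).astype(np.float32)),np.median(T,0), cv2.minEnclosingCircle((T[:,:2]*1000).astype(np.float32)))
E
```

```text
3.2 [0.3938 0.2695 0.1406] [ 53.9718  13.8448 -27.954    0.0469 -48.2236 -40.0537] [[ 0.2411 -0.9705  0.0003]
 [-0.9705 -0.2411 -0.0007]
 [ 0.0007 -0.0001 -1.    ]]
[[ 0.0001 -0.9556 -0.2947  0.0811]
 [ 1.      0.0004 -0.0009 -0.0003]
 [ 0.001  -0.2947  0.9556 -0.1427]
 [ 0.      0.      0.      1.    ]]
0.84 [320.2, 217.1] 4304 ((393.0853576660156, 277.52191162109375), (55.27375030517578, 54.077857971191406), 82.44947052001953) [0.3935 0.2755 0.0392] ((393.131103515625, 277.4879150390625), 27.849924087524414)
```

>>> {"fn": "drive_tool", "kwargs": {"rows": [[100, -0.7, 8, -20, 0, 0, 0], [100, 0, 0, -30, 0, 0, 0], [100, 0, 0, -30, 0, 0, 0], [100, 0, 0, -22, 0, 0, 0], [100, 0, 0, -10, 0, 0, 0]]}}

```text
time_s: 3.72
tcp_pos: [0.3919, 0.2713, 0.0277]
ee_rot: [[0.235, -0.972, -0.003], [-0.972, -0.235, -0.003], [0.002, 0.003, -1.0]]
wrist_force: [0.2, -0.2, 0.4]
gripper_width: 0.996
gripper_force: 0.0
```

>>> {"fn": "drive_tool", "kwargs": {"rows": [[40, 0, 0, 0, 0, 0, 0], [40, 0, 0, 0, 0, 0, 0], [40, 0, 0, 0, 0, 0, 0], [40, 0, 0, 0, 0, 0, 0], [40, 0, 0, 0, 0, 0, 0]]}}

```text
time_s: 4.13
tcp_pos: [0.3934, 0.2743, 0.0308]
ee_rot: [[0.237, -0.972, 0.002], [-0.972, -0.237, 0.002], [-0.002, -0.002, -1.0]]
wrist_force: [-0.0, 0.7, 0.8]
gripper_width: 0.708
gripper_force: 0.0
```

>>> {"fn": "drive_tool", "kwargs": {"rows": [[40, 0, 0, 0, 0, 0, 0], [40, 0, 0, 0, 0, 0, 0], [40, 0, 0, 0, 0, 0, 0], [40, 0, 0, 0, 0, 0, 0]]}}

```text
time_s: 4.47
tcp_pos: [0.3932, 0.2743, 0.0305]
ee_rot: [[0.237, -0.971, 0.001], [-0.971, -0.237, 0.001], [-0.001, -0.001, -1.0]]
wrist_force: [-1.3, -0.3, 6.3]
gripper_width: 0.642
gripper_force: 30.0
```

>>> {"fn": "drive_tool", "kwargs": {"rows": [[40, 0, 0, 20, 0, 0, 0], [40, 0, 0, 30, 0, 0, 0], [40, 20, -20, 30, 0, 0, 0], [40, 25, -25, 30, 0, 0, 0], [40, 25, -25, 20, 0, 0, 0]]}}

```text
time_s: 4.88
tcp_pos: [0.4611, 0.2067, 0.1594]
ee_rot: [[0.24, -0.971, 0.003], [-0.971, -0.24, 0.002], [-0.002, -0.003, -1.0]]
wrist_force: [1.3, 1.8, -0.2]
gripper_width: 0.644
gripper_force: 30.0
```

>>> {"fn": "drive_tool", "kwargs": {"rows": [[40, 25, -25, 0, 0, 0, 0], [40, 20, -20, 0, 0, 0, 0], [40, 10, -15, 0, 0, 0, 0], [40, 0, 0, 0, 0, 0, 0], [40, 0, 0, 0, 0, 0, 0]]}}

```text
time_s: 5.3
tcp_pos: [0.5152, 0.1455, 0.1561]
ee_rot: [[0.234, -0.972, -0.001], [-0.972, -0.234, -0.0], [-0.0, 0.001, -1.0]]
wrist_force: [-0.6, 0.1, -1.1]
gripper_width: 0.64
gripper_force: 30.0
```

Run:
```python
from h import *
np.set_printoptions(precision=4,suppress=True)
c=wrist(); save(c,"w2"); s=c["state"]; print(s["time_s"],s["tcp_pos"],s["ee_rot"],s["gripper_width"])
P=cloud(c); R=np.array(s["ee_rot"]); p=np.array(s["tcp_pos"])
for q in masks_of("label_roll",c)[:2]:
    L=(cloud(c,q["region"])-p)@R
    print("roll",q["p"],q["xy"],len(L),np.percentile(L,[1,50,99],axis=0))
    top=L[L[:,2]<np.percentile(L[:,2],3)+.006]; print(cv2.minEnclosingCircle((top[:,:2]*1000).astype(np.float32)),np.median(top,0))
S=P[(np.hypot(P[:,0]-.537,P[:,1]-.053)<.03)&(P[:,2]>.03)&(P[:,2]<.055)]
print("spindle",len(S),S.mean(0) if len(S) else 0, circ(S,.010) if len(S)>5 else 0)
print(unit(c,masks_of("label_unit",c)[0]["region"]))
```

```text
5.3 [0.5152 0.1455 0.1561] [[ 0.2344 -0.9721 -0.001 ]
 [-0.9721 -0.2344 -0.0002]
 [-0.0001  0.001  -1.    ]] 0.6404375588624959
roll 0.95 [318.2, 264.2] 9663 [[-0.05   -0.0253 -0.01  ]
 [ 0.0111 -0.0003 -0.0082]
 [ 0.0242  0.0253  0.1562]]
((1.2554703950881958, 2.1900253295898438), 33.140968322753906) [ 0.0085 -0.0003 -0.0086]
spindle 10 [0.535  0.0608 0.0445] [0.5324 0.0701]
(array([0.5452, 0.0612]), array([240.046 , 116.2357]), 13.46520709991455)
```

View pics/w2.png

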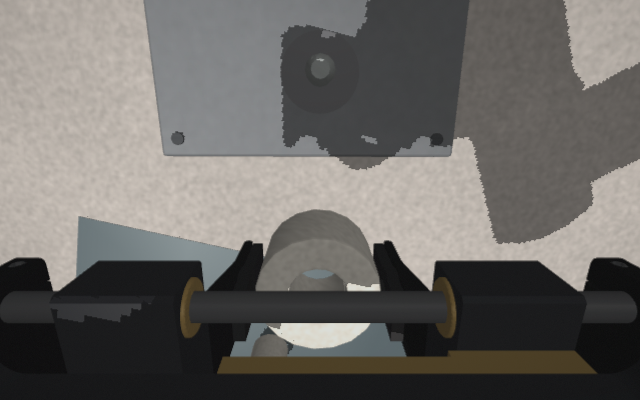

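The roll hangs upright in the jaws at (318,290), and the spindle tip is at (320,67) in the middle of its flange. Next I'll fit both.

Run:
```python
from h import *
np.set_printoptions(precision=4,suppress=True)
c=wrist(); s=c["state"]; R=np.array(s["ee_rot"]); p=np.array(s["tcp_pos"]); print(p)
L=(cloud(c,masks_of("label_roll",c)[0]["region"])-p)@R
S=L[(L[:,2]>-.004)&(L[:,2]<.028)&(L[:,0]>.005)&(L[:,0]<.05)]
print(len(S),circ(S,.028), np.percentile(L[:,2],[1,2,5]), np.histogram(L[:,2],np.arange(-.015,.04,.005)))
P=cloud(c); S=P[(np.hypot(P[:,0]-.537,P[:,1]-.053)<.025)&(P[:,2]>.025)]
print(len(S)); 
for a,b in((.025,.045),(.045,.055),(.055,.063),(.063,.08)):
    Q=S[(S[:,2]>a)&(S[:,2]<b)]; 
    if len(Q): print(a,len(Q),Q.min(0),Q.max(0),Q.mean(0))
F=P[(np.hypot(P[:,0]-.537,P[:,1]-.053)<.045)&(P[:,2]>.0145)&(P[:,2]<.02)]
print("flange",cv2.minAreaRect((F[:,:2]*1000).astype(np.float32)),len(F))
# top-edge: plate front edge check via flange darkness
```

```text
[0.5147 0.147  0.1564]
2249 [-0.004  -0.0005] [-0.0101 -0.0098 -0.0096] (array([  75, 6290,  469,  443,  427,  444,  505,  506,  374,   11]), array([-0.015, -0.01 , -0.005,  0.   ,  0.005,  0.01 ,  0.015,  0.02 ,
        0.025,  0.03 ,  0.035]))
793
0.025 15 [0.5306 0.0588 0.0257] [0.544  0.0614 0.045 ] [0.5374 0.0605 0.037 ]
0.045 5 [0.5321 0.0601 0.048 ] [0.538  0.0615 0.0546] [0.5347 0.0611 0.0513]
0.055 345 [0.5273 0.0421 0.0554] [0.5466 0.0614 0.063 ] [0.5368 0.0524 0.0601]
0.063 428 [0.53   0.0441 0.063 ] [0.5446 0.0587 0.0672] [0.537  0.0518 0.0651]
flange ((537.0339965820312, 51.82952117919922), (58.819488525390625, 59.32310485839844), 13.684407234191895) 4022
```

>>> {"fn": "drive_tool", "kwargs": {"rows": [[40, 5, -20, 0, 0, 0, 0], [40, 8, -35, -10, 0, 0, 0], [40, 7, -30, -10, 0, 0, 0], [40, 3.2, -13.7, -10, 0, 0, 0], [40, 0, 0, 0, 0, 0, 0]]}}

```text
time_s: 5.97
tcp_pos: [0.5371, 0.0457, 0.1245]
ee_rot: [[0.234, -0.972, -0.004], [-0.972, -0.234, -0.001], [0.0, 0.005, -1.0]]
wrist_force: [-0.7, -0.1, -1.4]
gripper_width: 0.642
gripper_force: 30.0
```

>>> {"fn": "drive_tool", "kwargs": {"rows": [[40, 0, 0, 0, 0, 0, 0], [40, 0, 0, 0, 0, 0, 0], [40, 0, 0, 0, 0, 0, 0]]}}

```text
time_s: 6.22
tcp_pos: [0.5388, 0.049, 0.1273]
ee_rot: [[0.239, -0.971, 0.001], [-0.971, -0.239, 0.0], [-0.0, -0.002, -1.0]]
wrist_force: [-0.1, 0.4, -0.0]
gripper_width: 0.642
gripper_force: 30.0
```

Run:
```python
from h import *
np.set_printoptions(precision=4,suppress=True)
c=wrist(); s=c["state"]; R=np.array(s["ee_rot"]); p=np.array(s["tcp_pos"]); print(p)
W=cloud(c,masks_of("label_roll",c)[0]["region"]);L=(W-p)@R
S=L[(L[:,2]>-.004)&(L[:,2]<.028)&(L[:,0]>.005)&(L[:,0]<.05)]
o=circ(S,.028);print(o,p+R@[*o,0])
P=cloud(c);F=P[(np.hypot(P[:,0]-.537,P[:,1]-.053)<.045)&(P[:,2]>.0145)&(P[:,2]<.02)]
print("flange",len(F),F.min(0),F.max(0))
for n in("top","scene"):
    c=capture(n);q=masks_of("label_roll",c)
    if q: 
        P=cloud(c,q[0]["region"]);P=P[P[:,2]>.08];print(n,q[0]["p"],len(P),len(P) and circ(P,.028))
```

```text
[0.5388 0.049  0.1273]
[-0.004  -0.0005] [0.5383 0.053  0.1273]
flange 2303 [0.5072 0.0217 0.0145] [0.5668 0.0675 0.02  ]
scene 0.71 382 [0.5419 0.0517]
```

>>> {"fn": "drive_tool", "kwargs": {"rows": [[40, -1.2, -0.8, -10, 0, 0, 0], [40, 0, 0, -15, 0, 0, 0], [40, 0, 0, -8, 0, 0, 0], [40, 0, 0, -5, 0, 0, 0], [40, 0, 0, -5, 0, 0, 0]]}}

```text
time_s: 6.93
tcp_pos: [0.5371, 0.0468, 0.0827]
ee_rot: [[0.237, -0.972, -0.001], [-0.972, -0.237, -0.001], [0.0, 0.001, -1.0]]
wrist_force: [0.4, -0.4, -0.4]
gripper_width: 0.64
gripper_force: 30.0
```

>>> {"fn": "drive_tool", "kwargs": {"rows": [[40, 0, 0, -6, 0, 0, 0], [40, 0, 0, -6, 0, 0, 0], [40, 0, 0, -6, 0, 0, 0], [40, 0, 0, -5, 0, 0, 0], [40, 0, 0, 0, 0, 0, 0]]}}

```text
time_s: 7.35
tcp_pos: [0.5366, 0.0467, 0.0594]
ee_rot: [[0.236, -0.972, -0.002], [-0.972, -0.236, -0.001], [0.0, 0.002, -1.0]]
wrist_force: [0.1, -0.3, -1.3]
gripper_width: 0.639
gripper_force: 30.0
```

>>> {"fn": "drive_tool", "kwargs": {"rows": [[40, 0, 0, -5, 0, 0, 0], [40, 0, 0, -4, 0, 0, 0], [40, 0, 0, -2, 0, 0, 0], [40, 0, 0, -2, 0, 0, 0], [40, 0, 0, 0, 0, 0, 0]]}}

```text
time_s: 7.77
tcp_pos: [0.5371, 0.0469, 0.0472]
ee_rot: [[0.237, -0.972, -0.001], [-0.972, -0.237, -0.0], [0.0, 0.001, -1.0]]
wrist_force: [0.2, -0.0, -0.5]
gripper_width: 0.641
gripper_force: 30.0
```

>>> {"fn": "drive_tool", "kwargs": {"rows": [[40, 0, 0, -1, 0, 0, 0], [40, 0, 0, 0, 0, 0, 0]]}}

```text
time_s: 7.93
tcp_pos: [0.5375, 0.047, 0.0467]
ee_rot: [[0.237, -0.972, 0.0], [-0.972, -0.237, 0.0], [0.0, -0.0, -1.0]]
wrist_force: [-0.1, 0.8, -0.4]
gripper_width: 0.644
gripper_force: 30.0
```

>>> {"fn": "drive_tool", "kwargs": {"rows": [[40, 0, 0, -1, 0, 0, 0], [95, 0, 0, 0, 0, 0, 0], [95, 0, 0, 0, 0, 0, 0], [95, 0, 0, 0, 0, 0, 0], [95, 0, 0, 0, 0, 0, 0]]}}

```text
time_s: 8.35
tcp_pos: [0.5374, 0.047, 0.0455]
ee_rot: [[0.237, -0.972, 0.0], [-0.972, -0.237, 0.0], [-0.0, -0.0, -1.0]]
wrist_force: [-0.4, -0.2, 0.3]
gripper_width: 0.858
gripper_force: 0.0
```

>>> {"fn": "drive_tool", "kwargs": {"rows": [[95, 0, 0, 0, 0, 0, 0], [95, 0, 0, 10, 0, 0, 0], [95, 0, 0, 20, 0, 0, 0], [95, 0, 0, 30, 0, 0, 0], [95, 0, 0, 30, 0, 0, 0]]}}

```text
time_s: 8.77
tcp_pos: [0.5368, 0.0467, 0.1366]
ee_rot: [[0.237, -0.972, -0.002], [-0.972, -0.237, -0.001], [0.0, 0.002, -1.0]]
wrist_force: [0.7, 0.8, 0.4]
gripper_width: 0.946
gripper_force: 0.0
```

>>> {"fn": "drive_tool", "kwargs": {"rows": [[60, 0, 10, 10, 0, 0, 0.12], [60, 0, 10, 10, 0, 0, 0.12], [60, 0, 0, 0, 0, 0, 0.12], [60, 0, 0, 0, 0, 0, 0], [60, 0, 0, 0, 0, 0, 0]]}}

```text
time_s: 9.18
tcp_pos: [0.5371, 0.0669, 0.156]
ee_rot: [[0.561, -0.828, 0.0], [-0.828, -0.561, 0.0], [-0.0, -0.0, -1.0]]
wrist_force: [0.1, 0.0, -0.7]
gripper_width: 0.659
gripper_force: 0.0
```

Run:
```python
from h import *
np.set_printoptions(precision=4,suppress=True)
c=wrist(); s=c["state"];save(c,"w3"); p=np.array(s["tcp_pos"]); print(s["time_s"],p,s["joints"])
P=cloud(c)
r=np.hypot(P[:,0]-.537,P[:,1]-.0518); T=P[(r<.035)&(r>.015)&(P[:,2]>.045)&(P[:,2]<.08)]
print("roll top z",np.percentile(T[:,2],[5,25,50,75,95]),cv2.minAreaRect((T[:,:2]*1000).astype(np.float32)))
Q=P[(np.hypot(P[:,0]-.555,P[:,1]+.05)<.035)&(P[:,2]>.07)&(P[:,2]<.1)]
print("roller",len(Q),Q.min(0),Q.max(0),np.median(Q,0))
U=masks_of("label_unit",c); print(unit(c,U[0]["region"]) if U else 0)
```

```text
9.1833 [0.5371 0.0669 0.156 ] [ 24.273   18.5179 -18.3019  -0.0089 -53.1654   9.8823]
roll top z [0.0537 0.0548 0.0553 0.0558 0.0564] ((537.6126708984375, 50.262664794921875), (55.096763610839844, 54.82421875), 85.78291320800781)
roller 877 [ 0.5463 -0.0602  0.0701] [ 0.5638 -0.0428  0.0818] [ 0.5556 -0.0509  0.0795]
(array([ 0.5603, -0.0017]), array([240.4995, 244.24  ]), 13.458683967590332)
```

View pics/w3.png

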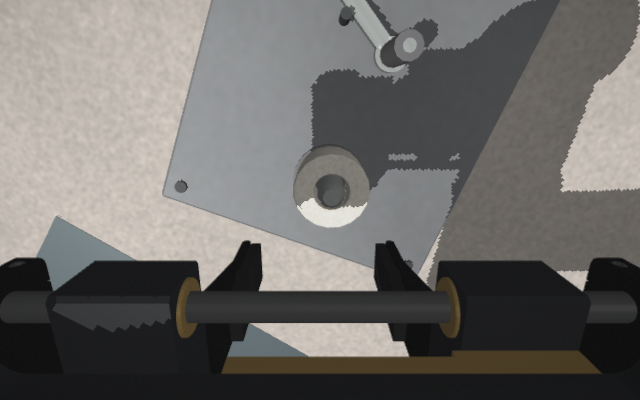

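The roll sits at (331,187) with its top at 55.5 mm, so it is seated and released. The roller is at (408,45). I'll approach it next, closing along the arc's tangent.

>>> {"fn": "drive_tool", "kwargs": {"rows": [[60, 3, -20, 0, 0, 0, 0.114], [60, 3, -25, 0, 0, 0, 0.114], [60, 4, -25, 0, 0, 0, 0.114], [60, 4, -25, 0, 0, 0, 0.114], [60, 4, -23, 0, 0, 0, 0.114]]}}

```text
time_s: 9.7
tcp_pos: [0.555, -0.0526, 0.155]
ee_rot: [[0.922, -0.388, -0.001], [-0.388, -0.922, -0.0], [-0.001, 0.001, -1.0]]
wrist_force: [0.6, 0.1, -0.2]
gripper_width: 0.601
gripper_force: 0.0
```

>>> {"fn": "drive_tool", "kwargs": {"rows": [[60, 0, 0, 0, 0, 0, 0.116], [60, 0, 0, -10, 0, 0, 0], [60, 0, 0, -15, 0, 0, 0], [60, 0, 0, 0, 0, 0, 0], [60, 0, 0, 0, 0, 0, 0]]}}

```text
time_s: 10.12
tcp_pos: [0.5543, -0.0509, 0.1292]
ee_rot: [[0.959, -0.284, -0.003], [-0.284, -0.959, -0.001], [-0.003, 0.002, -1.0]]
wrist_force: [-0.1, 0.1, 0.1]
gripper_width: 0.601
gripper_force: 0.0
```

>>> {"fn": "drive_tool", "kwargs": {"rows": [[60, 0.5, 0, -15, 0, 0, 0], [60, 0, 0, -20, 0, 0, 0], [60, 0, 0, -20, 0, 0, 0], [60, 0, 0, -11, 0, 0, 0], [60, 0, 0, 0, 0, 0, 0]]}}

```text
time_s: 10.53
tcp_pos: [0.5543, -0.0508, 0.0625]
ee_rot: [[0.959, -0.283, -0.005], [-0.283, -0.959, -0.001], [-0.004, 0.002, -1.0]]
wrist_force: [-0.8, -0.6, -0.4]
gripper_width: 0.601
gripper_force: 0.0
```

>>> {"fn": "drive_tool", "kwargs": {"rows": [[10, 0, 0, 0, 0, 0, 0], [10, 0, 0, 0, 0, 0, 0], [10, 0, 0, 0, 0, 0, 0], [10, 0, 0, 0, 0, 0, 0], [10, 0, 0, 0, 0, 0, 0]]}}

```text
time_s: 10.95
tcp_pos: [0.5563, -0.051, 0.0654]
ee_rot: [[0.959, -0.282, 0.002], [-0.282, -0.959, 0.0], [0.002, -0.001, -1.0]]
wrist_force: [0.1, -0.0, -0.0]
gripper_width: 0.31
gripper_force: 0.0
```

>>> {"fn": "drive_tool", "kwargs": {"rows": [[10, 0, 0, 0, 0, 0, 0], [10, 0, 0, 0, 0, 0, 0], [10, 0, 0, 0, 0, 0, 0]]}}

```text
time_s: 11.2
tcp_pos: [0.5556, -0.0522, 0.0651]
ee_rot: [[0.96, -0.281, -0.001], [-0.281, -0.96, -0.002], [-0.0, 0.002, -1.0]]
wrist_force: [0.2, -5.0, 2.6]
gripper_width: 0.195
gripper_force: 30.0
```

>>> {"fn": "drive_tool", "kwargs": {"rows": [[10, -1.9, -7.3, 0, 0, 0, 0.075], [10, -1.3, -7.4, 0, 0, 0, 0.075], [10, -0.8, -7.5, 0, 0, 0, 0.075], [10, 0, 0, 0, 0, 0, 0], [10, 0, 0, 0, 0, 0, 0]]}}

```text
time_s: 11.62
tcp_pos: [0.5518, -0.0729, 0.065]
ee_rot: [[0.998, -0.063, 0.0], [-0.063, -0.998, 0.001], [0.0, -0.001, -1.0]]
wrist_force: [-2.3, 3.0, 5.4]
gripper_width: 0.199
gripper_force: 30.0
```

>>> {"fn": "drive_tool", "kwargs": {"rows": [[10, -0.2, -7.5, 0, 0, 0, 0.075], [10, 0.4, -7.5, 0, 0, 0, 0.075], [10, 0.9, -7.4, 0, 0, 0, 0.075], [10, 1.5, -7.4, 0, 0, 0, 0.075], [10, 0, 0, 0, 0, 0, 0]]}}

```text
time_s: 12.03
tcp_pos: [0.554, -0.1031, 0.065]
ee_rot: [[0.971, 0.237, -0.001], [0.237, -0.971, 0.0], [-0.001, -0.0, -1.0]]
wrist_force: [-3.1, 2.8, 6.5]
gripper_width: 0.198
gripper_force: 30.0
```

>>> {"fn": "drive_tool", "kwargs": {"rows": [[10, 2, -7.2, 0, 0, 0, 0.075], [10, 2.6, -7, 0, 0, 0, 0.075], [10, 0, 0, 0, 0, 0, 0], [10, 0, 0, 0, 0, 0, 0]]}}

```text
time_s: 12.37
tcp_pos: [0.5581, -0.1165, 0.065]
ee_rot: [[0.926, 0.377, -0.002], [0.377, -0.926, 0.001], [-0.002, -0.001, -1.0]]
wrist_force: [-4.5, 5.4, 7.2]
gripper_width: 0.195
gripper_force: 30.0
```

Run:
```python
from h import *
np.set_printoptions(precision=4,suppress=True)
s=sense(); d=np.array(s["tcp_pos"])[:2]-[.651,-.0797]; print(np.hypot(*d),np.arctan2(d[1],d[0])%(2*np.pi)-np.radians(163.45),s["joints"],s["wrist_force"])
c=wrist(); save(c,"w4")
P=cloud(c)
A=P[(P[:,2]>.024)&(P[:,2]<.034)&(np.hypot(P[:,0]-.651,P[:,1]+.0797)<.09)&(np.hypot(P[:,0]-.651,P[:,1]+.0797)>.03)]
print(len(A))
c=capture("scene"); save(c,"s4")
f=cv2.resize(c["frame"][140:300,180:380],None,fx=4,fy=3.7)[:,:,::-1]; cv2.imwrite("pics/s4c.png",f)
```

```text
0.0999288754486827 0.6664126296588382 [  4.4564  27.5209 -19.5829  -0.0723 -43.0193 107.7711] [-4.4546  5.4256  7.173 ]
7383
```

View pics/w4.png

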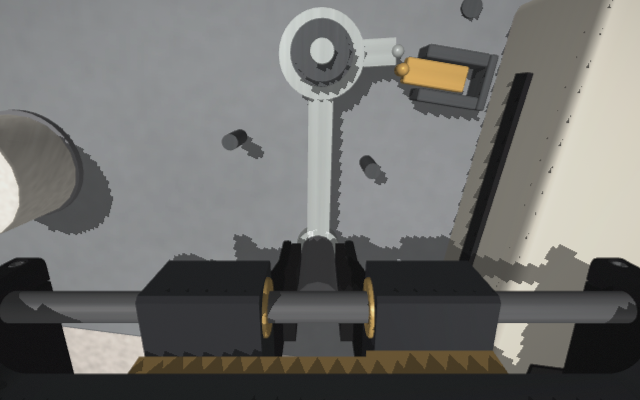

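View pics/s4c.png

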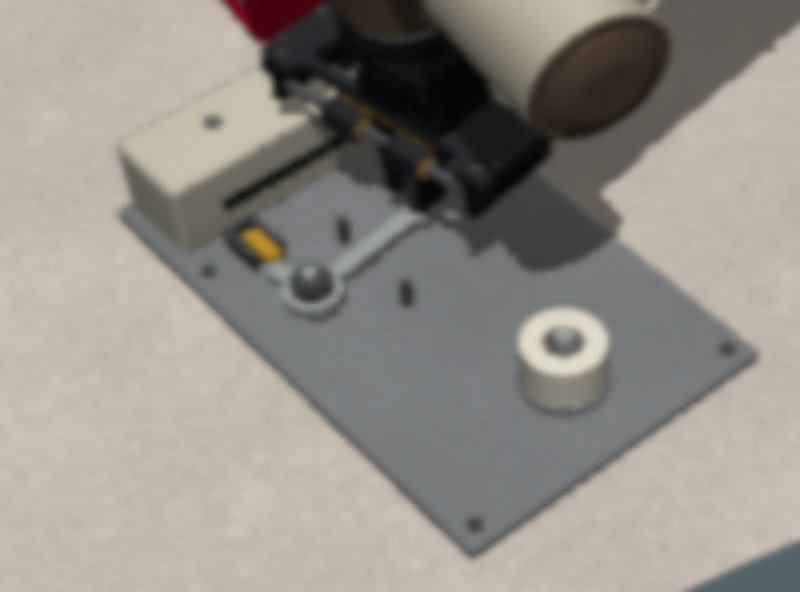

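The wrist view shows the tooth (398,50) already past the pawl nose (402,70), with a clear gap to the end-stop pin at (370,165). The scene view shows the roll flat on its flange. One small further step will centre the arm in the allowed window.

>>> {"fn": "drive_tool", "kwargs": {"rows": [[10, 3, -6.9, 0, 0, 0, 0.075], [10, 0, 0, 0, 0, 0, 0], [10, 0, 0, 0, 0, 0, 0], [10, 0, 0, 0, 0, 0, 0], [10, 0, 0, 0, 0, 0, 0]]}}

```text
time_s: 12.88
tcp_pos: [0.5609, -0.1231, 0.065]
ee_rot: [[0.895, 0.446, -0.002], [0.446, -0.895, 0.001], [-0.002, -0.002, -1.0]]
wrist_force: [-4.2, 6.1, 7.2]
gripper_width: 0.198
gripper_force: 30.0
```

Run:
```python
from h import *
np.set_printoptions(precision=4,suppress=True)
s=sense(); d=np.array(s["tcp_pos"])[:2]-[.651,-.0797]; print(np.hypot(*d),np.arctan2(d[1],d[0])%(2*np.pi)-np.radians(163.45),s["wrist_force"],s["gripper_width"],s["gripper_force"],s["time_s"])
c=wrist(); save(c,"w5")
```

```text
0.09997956115630152 0.737782668004364 [-4.2004  6.0664  7.1856] 0.19833898424469326 30.003593671135604 12.8833
```

View pics/w5.png

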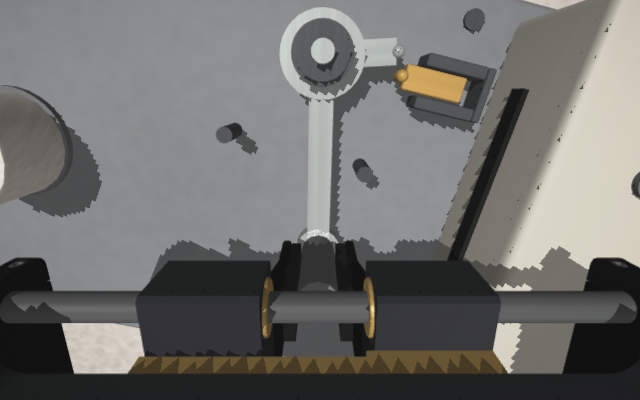

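The tooth (398,50) is clear of the pawl nose (402,75), the arm stands off the end stop (362,170), and the angle is about 0.74 rad. I'm handing in now.

```bash
python3 -c "
from station import finish_job
print(finish_job())"
```

```text
the job is handed in; nothing more can be done
None
```

The full roll is seated on the spindle and released, and the job is handed in at about 13 s with the gripper still holding the tensioner at about 0.74 rad, past the click and short of the end stop.

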